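Clear the drip tray and hang the slide rack to drain

TASK

The slide rack has to drain on the red hook, but a bottle has been left on the steel drip tray where the rack will hang. First move the bottle to the blue tray and stand it upright inside, then hang the rack by its wire bail in the trough of the hook so that it hangs freely and level. Set both down rather than dropping them, keep them upright, and leave the dish, the power adapter and the jar where they are.

Things in the scene. Friction and masses are not known exactly. Their poses are not given: they have to be found in the camera images.
- stand: Fixed drain stand; origin on the table under the hook's trough, x from hook tip to post. Steel drip tray 130 x 280 mm (x, y) centred on the origin, floor 4, rim 14 mm high. Post 16 mm thick at x=92, top 227 mm high. Red hook, a 10 mm bar at y=0, runs from it to -x: level trough x=12 to -12 (bar axis 200 mm high), then turns up to its open tip at x=-30, top 233 mm high
- hook_seat (a point): Middle of the hook's trough, on the axis of the hook's 10 mm bar, 200 mm above the table; axes as the stand's. The rack hangs here with its bail running along y and the bail's peak about 9 mm above this point
- rack: Loose steel rack of 13 glass slides, 280 g, 88 x 170 x 34 mm (x, y, z), origin at the centre of its underside. Over it, in its y-z plane, a 6 mm wire bail: from the ends (y=+-83, z=30) up to (+-72, 95), (+-16, 117) and a peak at y=0, z=125 mm. On the peak a black lift grip, 12 x 44 mm (x, y), z=125 to 169. Same either way round
- rack_bail (a point): Peak of the rack's wire bail (wire axis), 125 mm above the rack's underside; axes as the rack's. The hook goes under this point, inside the bail
- rack_grip (a point): Centre of the rack's black lift grip (12 mm thick along the rack's x, 44 mm along y, 44 mm high), 22 mm above the bail's peak
- bottle: Loose amber bottle, 320 g, upright; origin at the centre of its underside. 60 mm thick up to z=82, shoulder narrowing to 30 mm at z=104; white round cap 34 mm thick, z=118 to 150. Starts on the drip tray's floor, 85 to 100 mm to the stand's +y side of the hook, where the rack's end would hit it
- bottle_cap (a point): Centre of the bottle's white cap, 135 mm above the bottle's underside
- bottle_tray: Fixed blue open tray, 150 x 150 mm outside, walls 4 mm thick and 20 mm high, floor about 4 mm thick; origin at the centre of its underside. The bottle goes in it. One of it and the rack starts to the left, the other to the right
- petri: White shallow round dish, diameter 90 mm, 20 mm high, nearer to the robot than the stand; leave it. Origin at the centre of its underside
- adapter: Beige power adapter block, 60 x 110 x 35 mm; leave it. Origin at the centre of its underside
- jar: Jar with a red cap, diameter 64 mm, 80 mm high; leave it. Origin at the centre of its underside
There are look-alikes about, which are no part of the job. Of the things that look like the bottle, take the one that is nearest to the robot's base at the start.

How it is judged:
On the way, in this order (a step that is already met when the one before it is completed fails the run):
1. the bottle stands upright in the blue tray, let go (x of bottle in the frame of bottle_tray between -0.045 and 0.045 m and y of bottle in the frame of bottle_tray between -0.045 and 0.045 m and z of bottle in the frame of bottle_tray below 0.015 m and angle between bottle's own z axis and vertical below 0.12 rad and linear speed of bottle below 0.03 m/s and contact force between the fingers and bottle below 0.05 N), for 0.2 s.
2. the rack hangs by its bail in the hook's trough, let go (distance between rack_bail and hook_seat below 0.025 m and z of rack_bail in the frame of stand above 0.2 m and angle between rack's own z axis and vertical below 0.2 rad and contact force between rack and stand above 0.5 N and linear speed of rack below 0.05 m/s and contact force between the fingers and rack below 0.05 N), for 0.2 s.
At the end, for the whole second after the job is handed in: Bottle at rest in the blue tray (origin within 45 mm of the tray centre in x and y, under 15 mm above its underside, tilt under 0.12 rad); rack at rest on the hook, its weight on the stand (bail peak above the trough axis, within 25 mm of its middle, tilt under 0.2 rad); both released (all of step 1 and all of step 2); the robot touches nothing.
It fails at once if the dish, the adapter or the jar is moved more than 25 mm (distance of any of petri, adapter, jar from where it was at the start of the episode above 0.025 m).
It fails at once if the bottle is tipped by more than 0.6 rad (angle between bottle's own z axis and vertical above 0.6 rad).
It fails at once if the rack is tipped by more than 0.7 rad (angle between rack's own z axis and vertical above 0.7 rad).
It fails at once if the bottle is dropped or knocked (over 0.6 m/s while no finger touches it) (contact force between the fingers and bottle below 0.05 N and linear speed of bottle above 0.6 m/s).
It fails at once if the rack is dropped or knocked (over 0.6 m/s while no finger touches it) (contact force between the fingers and rack below 0.05 N and linear speed of rack above 0.6 m/s).
It also fails if it takes over 64 s, if anything falls off the work surface, if the arm or the gripper's body presses on something with over 40 N, if the wrist force passes 120 N, or if a joint passes its speed limit or range.

ROBOT

A 6-joint arm with a two-finger parallel gripper is mounted at the origin on the work surface. World frame = base frame: x ahead of the robot, y to its left, z up, the work surface at z = 0. Lengths are in m, angles in rad, forces in N, time in s.
With the tool pointing down it reaches from about 0.275 to 1 m from the base axis. Payload 8.4 kg.
Tool frame: the origin (TCP) lies on the centre line of the jaws, within the pads' length; the fingertips stand 17 mm ahead of it and the grasp point (between the pads) lies 2 mm behind it (bot.tcp_to_tips is the z of the fingertips in the tool frame, in m); z points along the fingers, y is the line along which they close (so a half turn about z gives the same grasp; the last joint's range is limited). The gripper opens to 85 mm and grips with 20 to 120 N. Pads are 22 mm wide; open, the fingers measure 114 mm over their backs; the gripper's body (76 mm by 85 mm) begins 54 mm behind the grasp point. The pads swing forward as they close: fully open they stand 13 mm farther back than shut.
Start: joints at [-1.261, 0.353, 1.633, -0, 1.155, -0.002], TCP at [0.192, -0.595, 0.248] pointing down, gripper open.
Joint ranges: [-2.63, 2.63], [-0.92, 2.1], [0.06, 2.66], [-1.3, 4.44], [0, 2.69], [-3.02, 3.02]. Speed limits (rad/s): [2.22, 2.22, 2.79, 3.14, 3.14, 3.14].

INTERFACE

Orientations are given as a unit quaternion [x, y, z, w].
In Python, from workcell import bot, hand, kinematics, get_obs, vision, hand_in gives the robot as it stands. The module is installed in compiled form; this text tells all that it offers. Calls block until the motion is done:
- bot.reach(position, orientation): joint-space move of the TCP to a pose.
- bot.servo_line(position, ori=None, velocity=0.15): straight line of the TCP; ori=None keeps the orientation; velocity is the mean speed in m/s.
- bot.goto_joints(angles): joint-space move.
- hand.move_gripper(opening, strength=None): finger opening in m; strength is the grip in N (None keeps the last); returns when the fingers have stopped.
- bot.dwell(seconds).
- kinematics.solve_ik(position, orientation): joint angles nearest the present ones, or None.
- get_obs(): the state.
- vision.read_camera(name): name is "scene" or "top" or "wrist"; returns a dict with "frame" (384x512x3 uint8, red, green, blue), "intrinsics" (3x3 intrinsics, pixels), "view" (4x4, takes a point from world to camera coordinates). Camera axes: x right, y down, z forward; pixel columns grow to the right and rows downward; lengths in m; the calibration is good to about 2 mm. The wrist camera is an equidistant fisheye: a pixel r from the principal point sees the ray r / f radians off the axis. A picture is of the moment at which its call begins. There is no depth.
A pose or a line that the arm cannot do raises bot.IKError and nothing moves.
- hand_in(): hands the job in; it is judged then, once.
The state is a dict: "time_s": time; "joint_pos": joint angles; "joint_vel": joint speeds; "joint_efforts": joint torques, N m; "position": TCP position; "orientation": TCP orientation; "wrist_force": force on the tool from outside, world axes, zero at the start; "ft_torque": the same for the moment, N m; "gripper_width": finger opening in m; "grip_force": force on a finger pad.
Only numpy, scipy, OpenCV 4.12 (cv2) and the standard library are available. Lean on these libraries where they do the work, as an engineer would, in place of code of your own. Each camera call takes 0.05 s, during which the arm holds its last target. There are 200 camera calls.

## Working session

There is one attempt and no reset: what is moved stays moved. The work goes in short steps, each a Python script; the robot and the scene stay as the last script left them, time stands still between calls to the robot, and variables do not carry over. Pictures are saved under pics/ and viewed, at most 10 in all, crops included, and the job is handed in when it is done.

```bash
mkdir -p pics; python3 - <<'E'
from workcell import vision,get_obs
import cv2,numpy as np,pickle
d={}
for n in("scene","top"):
    c=vision.read_camera(n);d[n]=c
    cv2.imwrite(f"pics/{n}0.png",cv2.resize(c["frame"][:,:,::-1],(800,600),interpolation=cv2.INTER_CUBIC))
    print(n,np.round(c["intrinsics"],1).tolist(),np.round(c["view"],3).tolist())
pickle.dump(d,open("cams.pkl","wb"));print(get_obs()["time_s"])
E
```

```text
scene [[427.1, 0.0, 258.7], [0.0, 427.1, 188.8], [0.0, 0.0, 1.0]] [[0.116, 0.993, 0.002, -0.07], [0.708, -0.081, -0.701, -0.321], [-0.696, 0.083, -0.713, 1.784], [0.0, 0.0, 0.0, 1.0]]
top [[402.8, 0.0, 258.1], [0.0, 402.8, 190.5], [0.0, 0.0, 1.0]] [[0.017, -0.999, 0.031, -0.03], [-0.992, -0.021, -0.121, 0.627], [0.122, -0.029, -0.992, 1.295], [0.0, 0.0, 0.0, 1.0]]
0.1
```

View pics/scene0.png

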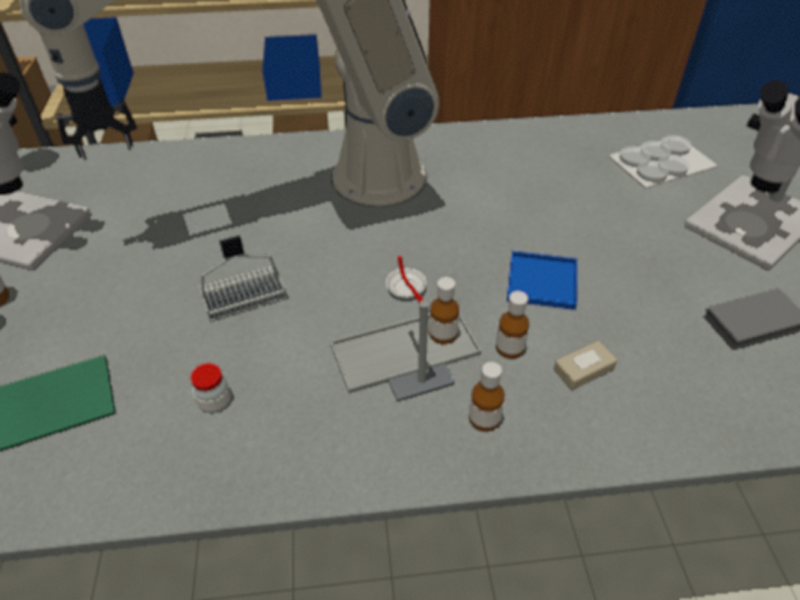

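View pics/top0.png

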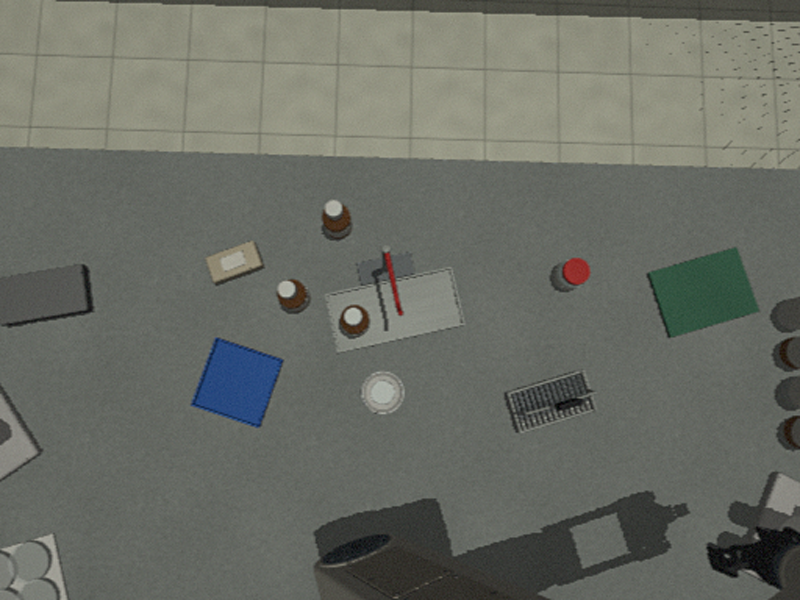

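The two views (800x600 scale) show three bottles. In the top view they are at A (352,320) on the steel tray, B (290,290) and C (335,215), with more amber items at the far right edge (790,355)/(790,430). A is the one: it stands on the drip tray, beside the hook, and is nearest the base. The blue tray is at (238,382), the rack at (550,400) with its grip at (568,405), and the hook tip at (400,313). Next I'll measure these and confirm A in a crop.

```bash
cat > h.py <<'E'
import numpy as np,cv2
from scipy.spatial.transform import Rotation as R
def ray(c,p):
    K,V=c["intrinsics"],c["view"]
    d=V[:3,:3].T@np.linalg.solve(K,[p[0],p[1],1.]); return -V[:3,:3].T@V[:3,3],d/np.linalg.norm(d)
def onz(c,p,z):
    o,d=ray(c,p); return o+d*(z-o[2])/d[2]
def tri(c1,p1,c2,p2):
    o1,d1=ray(c1,p1);o2,d2=ray(c2,p2)
    s=np.linalg.lstsq(np.c_[d1,-d2],o2-o1,rcond=None)[0]
    a,b=o1+s[0]*d1,o2+s[1]*d2; return (a+b)/2,np.linalg.norm(a-b)
def proj(c,P):
    q=c["intrinsics"]@(c["view"]@np.r_[P,1])[:3]; return q[:2]/q[2]
def hsv(c): return cv2.cvtColor(c["frame"],cv2.COLOR_RGB2HSV).astype(int)
def comp(m,box):
    """largest component's contour inside box x0,y0,x1,y1"""
    z=np.zeros(m.shape,np.uint8);x0,y0,x1,y1=[int(v) for v in box]
    z[y0:y1,x0:x1]=m[y0:y1,x0:x1]
    return max(cv2.findContours(z,cv2.RETR_EXTERNAL,cv2.CHAIN_APPROX_NONE)[0],key=cv2.contourArea)
def cen(k):
    return np.array(cv2.minAreaRect(k)[0])
def quat(yaw): # tool down, tool y axis at angle yaw in world
    y=np.array([np.cos(yaw),np.sin(yaw),0]);z=np.array([0,0,-1.]);x=np.cross(y,z)
    return R.from_matrix(np.c_[x,y,z]).as_quat()
E
cat > m.py <<'E'
from h import *;import pickle
d=pickle.load(open("cams.pkl","rb"));T,S=d["top"],d["scene"];s=1/1.5625
b=lambda *v:[x*s for x in v]
ht,hs=hsv(T),hsv(S)
np.set_printoptions(precision=4,suppress=True)
white=lambda h:(h[...,1]<40)&(h[...,2]>175)
kt=comp(white(ht),b(338,300,368,335));ks=comp(white(hs),b(433,272,460,302))
print("cap",cen(kt),cen(ks),cv2.minAreaRect(kt)[1],cv2.minAreaRect(ks)[1],tri(T,cen(kt),S,cen(ks)))
def rect(k,z):
    P=np.array([onz(T,p,z)[:2] for p in k[:,0].astype(float)],np.float32)
    r=cv2.minAreaRect(P);q=cv2.boxPoints(r);e=q[1]-q[0];f=q[2]-q[1]
    l=e if np.hypot(*e)>np.hypot(*f) else f
    return np.array(r[0]),np.array(r[1]),np.degrees(np.arctan2(l[1],l[0]))
kb=comp((ht[...,0]>100)&(ht[...,0]<125)&(ht[...,1]>150),b(180,330,295,435));print("blue",rect(kb,.02))
v=ht[...,2]
print("v tray/table",v[int(310*s),int(430*s)],v[int(350*s),int(480*s)])
kd=comp((v>(v[int(310*s),int(430*s)]+v[int(350*s),int(480*s)])/2),b(318,262,470,358));print("drip",rect(kd,.012),cv2.minAreaRect(kd))
red=lambda h:((h[...,0]<8)|(h[...,0]>172))&(h[...,1]>140)&(h[...,2]>60)
krt=comp(red(ht),b(370,240,415,325));krs=comp(red(hs),b(390,250,430,305))
def ends(k,i):
    p=k[:,0].astype(float);lo,hi=p[:,1].min(),p[:,1].max()
    return p[p[:,1]<=lo+1].mean(0),p[p[:,1]>=hi-1].mean(0)
et,es=ends(krt,1),ends(krs,1);print("red ends",et,es);
print("hook tip",tri(T,et[1],S,es[0]))
bl=lambda h:h[...,2]<35
kgt=comp(bl(ht),b(550,390,598,418));kgs=comp(bl(hs),b(215,230,250,262))
print("grip",cv2.minAreaRect(kgt),cv2.minAreaRect(kgs),tri(T,cen(kgt),S,cen(kgs)))
g=cv2.GaussianBlur(v.astype(np.float32),(0,0),3)
m=cv2.morphologyEx((abs(v-v[int(350*s),int(480*s)])>18).astype(np.uint8),cv2.MORPH_CLOSE,np.ones((5,5)))
kr=comp(m,b(495,360,605,440));print("rack",rect(kr,.034))
kp=comp((ht[...,1]<40)&(v>140),b(350,365,415,420));print("petri",onz(T,cen(kp),.02))
o=T["frame"][:,:,::-1].copy()
for k in(kt,kb,kd,krt,kgt,kr,kp): cv2.drawContours(o,[k],-1,(0,255,0),1)
o=o[140:285,115:395];cv2.imwrite("pics/cropA.png",cv2.resize(o,(800,414),interpolation=cv2.INTER_NEAREST))
E
python3 m.py
```

```text
cap [225.3    201.9001] [285. 181.] (8.497057914733887, 9.391485214233398) (6.0, 10.0) (array([0.5773, 0.0827, 0.1495]), np.float64(0.0012528356193436479))
blue (array([0.4451, 0.3279]), array([0.1486, 0.1466]), np.float32(72.69583))
v tray/table 135 105
drip (array([0.6266, 0.0049]), array([0.1691, 0.2819]), np.float32(-76.40292)) ((250.75294494628906, 191.8882293701172), (49.785545349121094, 83.73516845703125), 77.47119140625)
red ends (array([247. , 162.4]), array([255.6667, 200.3333])) (array([255.5, 164.5]), array([268.    , 191.3333]))
hook tip (array([ 0.5766, -0.0065,  0.2248]), np.float64(0.0003606960526797687))
grip ((363.1320495605469, 257.9622802734375), (4.670258522033691, 16.20854377746582), 74.05460357666016) ((148.23532104492188, 157.94117736816406), (10.186494827270508, 11.641709327697754), 75.96376037597656) (array([ 0.4168, -0.3346,  0.1429]), np.float64(0.0012236731142674674))
rack (array([ 0.4181, -0.3299]), array([0.0908, 0.1847]), np.float32(-72.23372))
petri [0.4291 0.0239 0.02  ]
```

View pics/cropA.png

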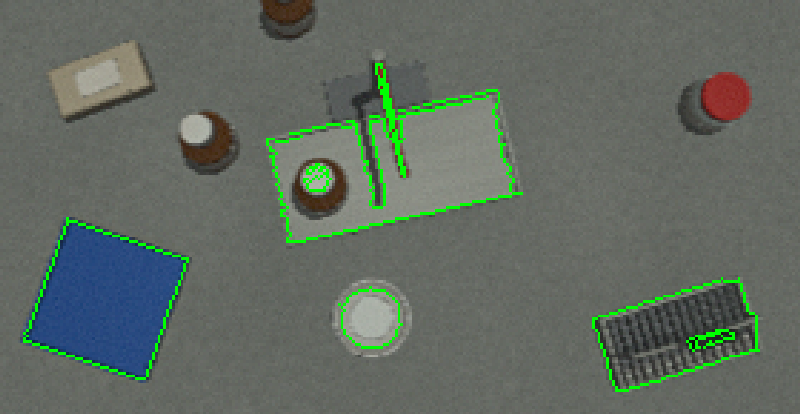

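The crop shows the chosen bottle A at crop px (318,178), on the drip tray beside the hook. B is at (208,140) off the tray and C is behind, so A matches the description. I'll fit the tray's near edge, then move the bottle.

```bash
cat >> m.py <<'E'
k=kd[:,0].astype(float);a,bb=np.array([216.5,224.7]),np.array([296.3,207.9]);u=(bb-a)/np.hypot(*(bb-a));n=np.array([-u[1],u[0]])
w=(abs((k-a)@n)<2.5)&((k-a)@u>3)&((k-a)@u<np.hypot(*(bb-a))-3)
P=np.array([onz(T,p,.013)[:2] for p in k[w]]);vx,vy,x0,y0=cv2.fitLine(P.astype(np.float32),cv2.DIST_HUBER,0,.01,.01).ravel()
if vy<0: vx,vy=-vx,-vy
t=np.arctan2(-vx,vy);X=np.array([np.cos(t),np.sin(t)]);Y=np.array([-X[1],X[0]])
A=[onz(T,p,.013)[:2] for p in(a,bb)]
mid=np.mean(A,0);mid=mid+X*((np.array([x0,y0])-mid)@X);print("stand yaw deg",np.degrees(t),"origin",mid+.065*X,"len",np.hypot(*(A[0]-A[1])))
B=onz(T,(286*s,289*s),.15)[:2];print("B",B)
E
python3 m.py|tail -2
cat > mv.py <<'E'
from h import *
from workcell import bot,hand,kinematics,get_obs,vision
def st(l=""):
    o=get_obs();print(l,round(o["time_s"],1),np.round(o["position"],4),"w",round(o["gripper_width"],4),"f",np.round(o["wrist_force"],1),"g",round(o["grip_force"],1))
E
python3 - <<'E'
from mv import *
for y in(np.radians(12.5),np.radians(192.5)):
    for p in([.577,.083,.35],[.577,.083,.137],[.445,.328,.31],[.445,.328,.137],[.417,-.335,.3],[.417,-.335,.155],[.51,-.02,.29],[.607,0,.29]):
        j=kinematics.solve_ik(p,quat(y)); print(None if j is None else np.round(j,2))
E
```

```text
stand yaw deg 13.597844 origin [0.609  0.0003] len 0.27323357850188285
B [0.6262 0.212 ]
[ 0.14  0.21  1.6  -0.    1.33 -0.08]
[ 0.14  0.42  1.82 -0.    0.91 -0.08]
[ 0.63  0.19  1.72 -0.    1.24  0.41]
[ 0.63  0.38  1.88 -0.    0.88  0.41]
[-0.68  0.16  1.77 -0.    1.21 -0.9 ]
[-0.68  0.33  1.91 -0.    0.9  -0.9 ]
[-0.04  0.13  1.83 -0.    1.18 -0.26]
[-0.    0.29  1.63 -0.    1.22 -0.22]
None
None
[ 0.63  0.19  1.72 -0.    1.24 -2.73]
[ 0.63  0.38  1.88 -0.    0.88 -2.73]
[-0.68  0.16  1.77 -0.    1.21  2.24]
[-0.68  0.33  1.91 -0.    0.9   2.24]
[-0.04  0.13  1.83 -0.    1.18  2.88]
[-0.    0.29  1.63 -0.    1.22  2.92]
```

```bash
python3 - <<'E'
from mv import *
q=quat(np.radians(13.6))
bot.servo_line([.192,-.595,.38],velocity=.3)
hand.move_gripper(.06,50)
bot.reach([.577,.083,.33],q);st("above")
bot.servo_line([.577,.083,.137],velocity=.15);st("down")
hand.move_gripper(.0,50);st("grip")
bot.servo_line([.577,.083,.30],velocity=.15);st("lift")
for n in("scene","top"):
    cv2.imwrite(f"pics/{n}1.png",vision.read_camera(n)["frame"][100:300,80:400,::-1].repeat(2,0).repeat(2,1))
E
python3 -c "
import cv2,numpy as np
cv2.imwrite('pics/m1.png',cv2.resize(np.vstack([cv2.imread('pics/scene1.png'),cv2.imread('pics/top1.png')]),(480,600)))"
```

```text
above 3.8 [0.5771 0.0823 0.3301] w 0.0603 f [ 0.4 -0.4 -0.5] g 0.0
down 5.3 [0.5776 0.0831 0.1378] w 0.0598 f [0.4 0.5 0.6] g 0.0
grip 5.6 [0.5773 0.083  0.1379] w 0.0327 f [-1.5 -0.5  6.5] g 49.3
lift 6.8 [0.5764 0.0829 0.2989] w 0.0327 f [ 1.2  0.9 -4.1] g 49.9
```

View pics/m1.png

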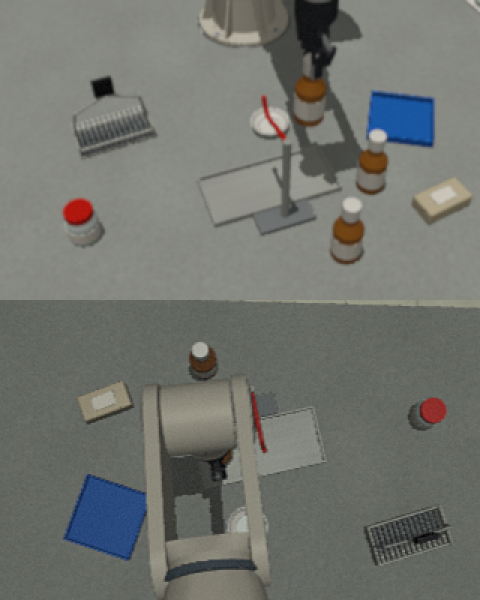

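The pictures show bottle A held upright in the jaws (scene, 310,95), with the tray clear beneath it. Next is placing it.

```bash
python3 - <<'E'
from mv import *
q=quat(np.radians(13.6))
bot.servo_line([.445,.328,.30],velocity=.2);st("over")
bot.servo_line([.445,.328,.16],velocity=.15)
f0=get_obs()["wrist_force"][2]
for z in np.arange(.150,.130,-.002):
    bot.servo_line([.445,.328,z],velocity=.04)
    f=get_obs()["wrist_force"][2]
    if f-f0>2.0: break
st("touch")
hand.move_gripper(.06);st("open")
bot.servo_line([.445,.328,.30],velocity=.2)
bot.reach([.417,-.335,.30],quat(np.radians(17)));st("rack")
np.set_printoptions(precision=4,suppress=True)
c=vision.read_camera("scene");S=c
cv2.imwrite("pics/s2.png",cv2.resize(c["frame"][:,:,::-1],(800,600)))
w=vision.read_camera("wrist");cv2.imwrite("pics/w2.png",cv2.resize(w["frame"][:,:,::-1],(800,600)))
print(w["intrinsics"],w["view"])
import pickle;pickle.dump(w,open("w.pkl","wb"))
E
```

```text
over 8.5 [0.4453 0.3274 0.3   ] w 0.0328 f [-0.2 -0.5 -3.7] g 49.9
touch 11.7 [0.4453 0.3284 0.1379] w 0.0328 f [-5.1 -3.1 17.5] g 52.0
open 12.1 [0.445  0.328  0.1359] w 0.06 f [-0.1 -0.4 -0.4] g 0.0
rack 15.4 [ 0.4175 -0.3345  0.3   ] w 0.06 f [ 0.   0.7 -0.8] g 0.0
[[297.3186   0.     260.3547]
 [  0.     297.3186 189.7525]
 [  0.       0.       1.    ]] [[ 0.9561  0.2929  0.0007 -0.3019]
 [ 0.2806 -0.9165  0.285  -0.4763]
 [ 0.0841 -0.2723 -0.9585  0.303 ]
 [ 0.      0.      0.      1.    ]]
```

View pics/s2.png

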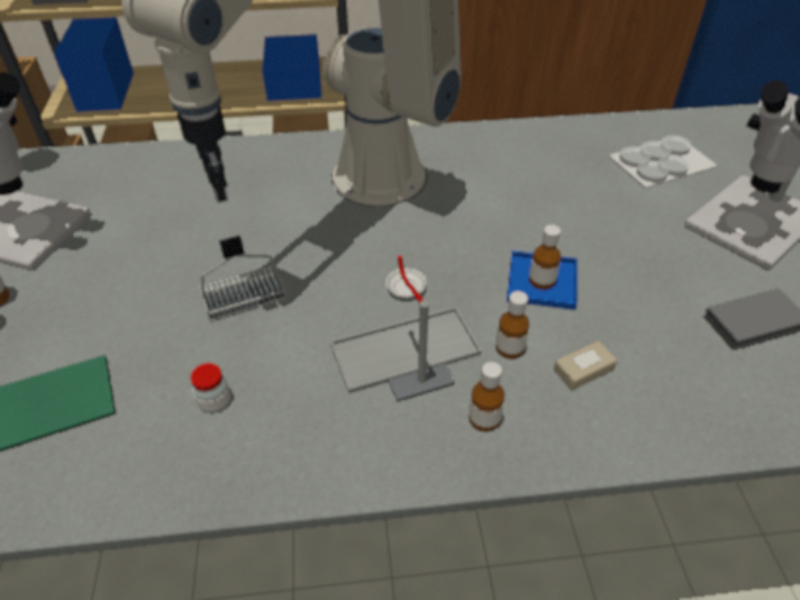

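View pics/w2.png

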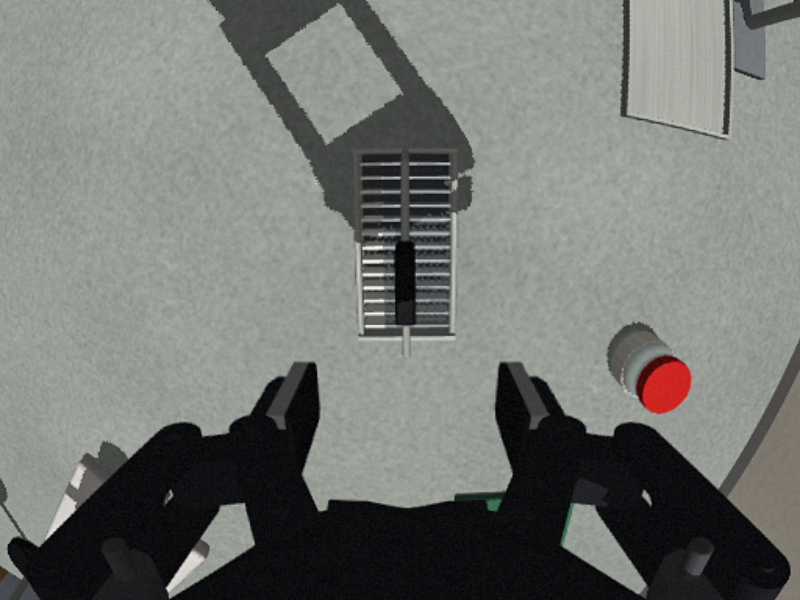

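The bottle stands upright in the blue tray (scene, 547,258). In the wrist view the rack's grip (405,283) is parallel to the jaws and centred between them. I'll cast its centre for the y position and grasp it.

```bash
python3 - <<'E'
from mv import *
import pickle
w=pickle.load(open("w.pkl","rb"));K,V=w["intrinsics"],w["view"]
def fz(px,z):
    v=(np.array(px)/1.5625-K[:2,2])/K[0,0];r=np.hypot(*v)
    d=V[:3,:3].T@np.r_[v/r*np.sin(r),np.cos(r)];o=-V[:3,:3].T@V[:3,3]
    return o+d*(z-o[2])/d[2]
a,b=fz((404,241),.169),fz((404,325),.125);c=(a+b)/2
e,f=fz((405,155),.034),fz((406,337),.034)
print("grip ends",a,b,c,"body ends",e,f,"yaw",np.degrees(np.arctan2(-(e-f)[0],(e-f)[1])))
p=np.array([.4168,-.3346]); p=c[:2] if np.hypot(*(c[:2]-p))<.012 else p
yaw=np.radians(17);q=quat(yaw)
hand.move_gripper(.045)
bot.reach([*p,.25],q)
bot.servo_line([*p,.156],velocity=.12);st("down")
hand.move_gripper(0,60);st("grip")
bot.servo_line([*p,.30],velocity=.12);st("lift")
# pre-hang: stand x=-0.10, bail z .25 -> tcp .281
O=np.array([.608,0]);t=np.radians(13.6);X=np.array([np.cos(t),np.sin(t)])
bot.servo_line([*(O-.12*X),.30],quat(t),velocity=.2);st("pre")
for n in("scene","top"):
    c=vision.read_camera(n);pickle.dump(c,open(f"{n}3.pkl","wb"));cv2.imwrite(f"pics/{n}3.png",cv2.resize(c["frame"][80:272,130:386,::-1],(640,480),interpolation=cv2.INTER_CUBIC))
E
```

```text
grip ends [ 0.40839022 -0.30812299  0.169     ] [ 0.42742639 -0.37139547  0.125     ] [ 0.41790831 -0.33975923  0.147     ] body ends [ 0.39384786 -0.26009963  0.034     ] [ 0.44177738 -0.41390926  0.034     ] yaw 17.307862682234802
down 17.1 [ 0.4184 -0.3402  0.1569] w 0.0451 f [-0.1 -0.4  0.6] g 0.0
grip 17.5 [ 0.4182 -0.3401  0.1567] w 0.0112 f [-1.6  0.1  5.6] g 59.7
lift 18.8 [ 0.4175 -0.3395  0.2991] w 0.0112 f [-0.2 -0.2 -2.8] g 58.6
pre 20.6 [ 0.4912 -0.0288  0.3   ] w 0.011 f [-0.1  0.2 -1.9] g 58.5
```

View pics/scene3.png

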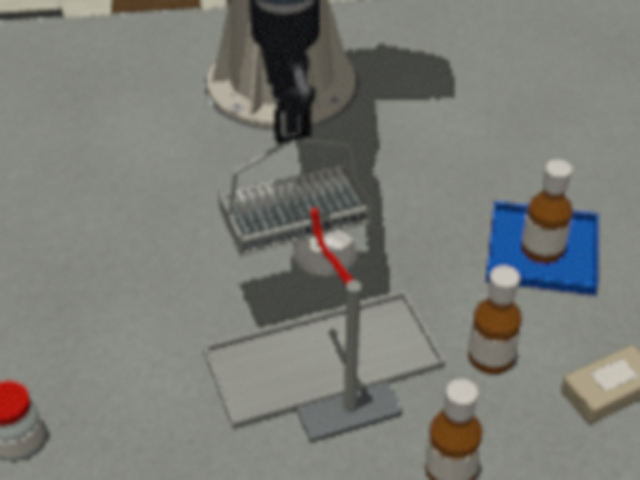

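The rack is held level at (290,190). Its bail peak is in line with the hook axis, and the hook tip is at (315,212). The tip triangulates to stand x=-32, y=+1 mm, which fits. Next: insert, then lower until it touches.

```bash
python3 - <<'E'
from mv import *
O=np.array([.608,0]);t=np.radians(13.6);X=np.array([np.cos(t),np.sin(t)])
G=lambda x,z:[*(O+x*X),z]
bot.servo_line(G(-.12,.286),velocity=.1)
bot.servo_line(G(.004,.286),velocity=.08);st("in")
bot.servo_line(G(.004,.256),velocity=.06)
f0=get_obs()["wrist_force"]
for z in np.arange(.252,.232,-.0015):
    bot.servo_line(G(.004,z),velocity=.03)
    f=get_obs()["wrist_force"]
    if f[2]-f0[2]>1.5: break
st("touch")
import pickle
for n in("scene",):
    c=vision.read_camera(n);cv2.imwrite("pics/s4.png",cv2.resize(c["frame"][80:272,130:386,::-1],(640,480),interpolation=cv2.INTER_CUBIC))
E
```

```text
in 22.7 [0.6115 0.0008 0.2861] w 0.0108 f [-0.2 -0.1 -2.6] g 58.5
touch 25.4 [0.6123 0.0008 0.2423] w 0.0109 f [-0.6 -0.5  4.5] g 59.6
```

View pics/s4.png

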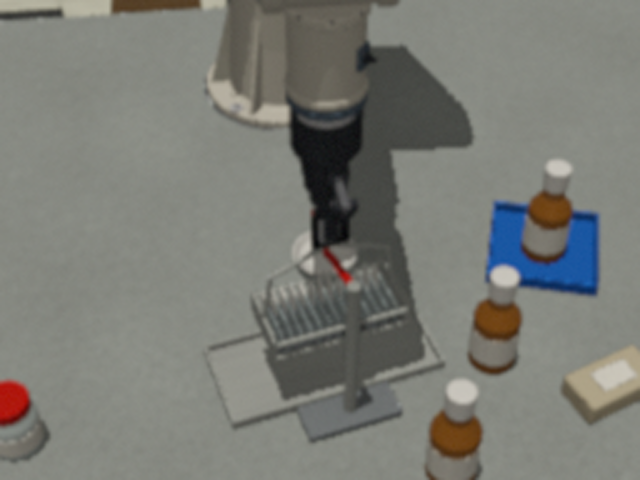

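The bail sits over the hook (330,250) with the rack level below it. Contact came at bail z ≈ 0.211, as expected. I'll open slightly and retreat straight up.

```bash
python3 - <<'E'
from mv import *
p=get_obs()["position"]
for w in(.013,.016,.019): hand.move_gripper(w,20)
st("open");bot.dwell(.5)
bot.servo_line([p[0],p[1],.275],velocity=.04);st("up1")
bot.servo_line([p[0],p[1],.40],velocity=.15)
bot.reach([.42,-.25,.40],quat(np.radians(13.6)));bot.dwell(1);st("away")
fs=[cv2.resize(vision.read_camera(n)["frame"][80:272,130:386,::-1],(400,300),interpolation=cv2.INTER_CUBIC) for n in("scene","top")]
cv2.imwrite("pics/f5.png",np.hstack(fs))
E
```

```text
open 26.1 [0.6119 0.001  0.2414] w 0.0187 f [-0.   0.9  0.2] g 0.0
up1 27.5 [0.6122 0.0008 0.2747] w 0.0189 f [ 0.1 -0.9 -0.2] g 0.0
away 30.7 [ 0.42 -0.25  0.4 ] w 0.0189 f [-1.   0.  -0.3] g 0.0
```

View pics/f5.png

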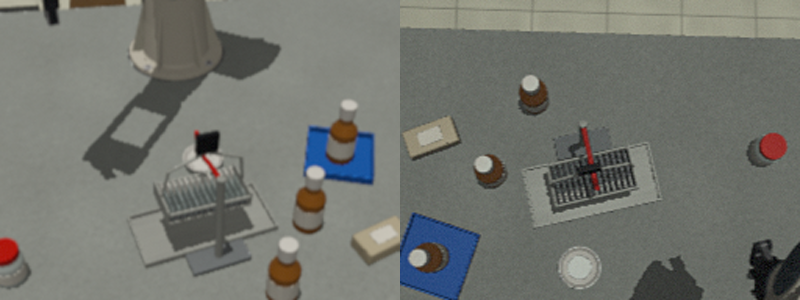

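The rack hangs level on the hook (scene, 205,185), with its grip at the hook in the top view (590,168). The bottle stands in the blue tray (340,140), and the dish, adapter and jar are where they were. Handing in.

```bash
python3 -c "
from workcell import hand_in,bot
bot.dwell(1);print(hand_in())"
```

```text
the job is handed in; nothing more can be done
None
```

The bottle stands upright in the blue tray and the rack hangs level and released in the hook's trough; the job was handed in at about 32 s, and no verdict was returned.

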